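# Lay out an engine service kit on its outlined tiles

## Task

Make up the service kit on the parts counter: put the larger bearing, the smaller bearing, the half-moon plug and the spark plug each on the blue tile that carries its own white silhouette, lying flat, centred on it and turned to match it (the spark plug may point either way). Set each part down gently, do not drop or throw it, and leave the carton and the jar beside the work alone.

Things in the scene. Friction and masses are not known exactly. Their poses are not given: they have to be found in the camera images.
- big_bearing: The larger loose steel bearing, a plain ring lying flat: outside diameter 62 mm, bore 28 mm, 17 mm high, about 0.19 kg. Origin: centre of its underside, z up. Its yaw does not matter.
- small_bearing: The smaller loose steel bearing, a plain ring lying flat: outside diameter 40 mm, bore 17 mm, 13 mm high, about 0.07 kg. Origin: centre of its underside, z up. Its yaw does not matter.
- half_moon: Loose black half-moon sealing plug, a stiff half disc lying flat: radius 30 mm (straight edge 60 mm long), 18 mm high, about 0.06 kg. Origin: middle of the straight edge, at the underside; x points from the straight edge to the top of the arc (which is at x = 30 mm), y along the straight edge, z up. Easily gripped across x, at x = 15 mm.
- spark_plug: Loose spark plug lying on its side, 92 mm long, about 0.06 kg. Origin: on its axis at mid length, 10.5 mm above what it lies on. x runs along the axis from the threaded end (x = -46 mm) to the slim terminal (x = +46 mm). A hexagon 21 mm across flats (24 across corners) spans x = -13 to +5 mm, beside it a collar of 21 mm diameter spans x = -22 to -13 mm: grip it there, around x = -8 mm, across the axis. Thread 15 mm thick, white insulator 12 mm thick.
- big_round_tile: Fixed blue plastic tile, 110 (its x) x 84 (its y) x 6 mm thick, lying on the counter. Body origin: centre of its underside (top face at +6 mm). A white ring silhouette is printed at its centre, 66 mm across with a blue dot of 25 mm: the place of the larger bearing.
- small_round_tile: Fixed blue plastic tile, 110 (its x) x 84 (its y) x 6 mm thick, lying on the counter. Body origin: centre of its underside (top face at +6 mm). A white ring silhouette is printed at its centre, 44 mm across with a blue dot of 15 mm: the place of the smaller bearing.
- half_moon_tile: Fixed blue plastic tile, 110 (its x) x 84 (its y) x 6 mm thick, lying on the counter. Body origin: centre of its underside (top face at +6 mm). A white half-moon silhouette of radius 32 mm is printed on it: the middle of its straight edge is at x = -15 mm, y = 0, the straight edge runs along the tile's y, the arc points to the tile's +x. The half-moon plug's origin belongs at (-15, 0, 6) mm with its x along the tile's x.
- long_tile: Fixed blue plastic tile, 110 (its x) x 84 (its y) x 6 mm thick, lying on the counter. Body origin: centre of its underside (top face at +6 mm). A white round-ended bar silhouette, 98 x 26 mm, is printed at its centre, along the tile's x: the place of the spark plug, lying along it, either way round.
- carton: Bystander: loose small cardboard carton, 70 x 100 x 50 mm high, at the left or right end of the work area. Origin: centre of its underside. To be left alone.
- tin: Bystander: loose round grey jar, 70 mm across, 62 mm high, at the left or right end of the work area. Origin: centre of its underside. To be left alone.
Mind the look-alikes: they are no part of the job. Leave any green or turquoise look-alike of the small_bearing alone.

How it is judged:
By the outcome, as a careful person would: the job done as asked, in the order asked, and still so for the second after the job is handed in, with the robot touching nothing.
It also fails if it takes over 104 s, if anything falls off the work surface, if the arm or the gripper's body presses on something with over 40 N, if the wrist force passes 120 N, or if a joint passes its speed limit or range.

## Robot

A 7-joint arm with a two-finger parallel gripper is mounted at the origin on the work surface. World frame = base frame: x ahead of the robot, y to its left, z up, the work surface at z = 0. Lengths are in m, angles in rad, forces in N, time in s.
With the tool pointing down it reaches from about 0.4 to 0.875 m from the base axis. Payload 19.3 kg.
Tool frame: the origin (TCP) lies midway between the tips of the shut fingers; the grasp point (between the pads) lies 19 mm behind it; x points along the fingers, y is the direction in which the jaws open and shut, and the axes are right-handed (so a half turn about x gives the same grasp; the last joint's range is limited). The gripper opens to 85 mm and grips with 20 to 120 N. Pads are 22 mm wide; open, the fingers measure 114 mm over their backs; the gripper's body (76 mm by 85 mm) begins 54 mm behind the grasp point. The pads swing forward as they close: fully open they stand 13 mm farther back than shut.
Start: joints at [-1.32, 0.521, -0.036, 1.599, 0.021, 1.021, -0.113], TCP at [0.197, 0.593, 0.231] pointing down, gripper open.
Joint ranges: [-2.91, 2.91], [-0.3, 2.13], [-1.5, 1.42], [0.17, 2.43], [-1.26, 4.41], [0.16, 1.93], [-2.52, 2.52]. Speed limits (rad/s): [1.89, 1.89, 2.39, 2.39, 3.01, 3.01, 3.01].

## Interface

Orientations are given as [roll, pitch, yaw] about the fixed x, y, z axes, in that order (R = Rz(yaw) Ry(pitch) Rx(roll)).
In Python, from workcell import bot gives the robot as it stands. The module is installed in compiled form; this text tells all that it offers.
- The arm moves only by the tool servo_tool, never from a script. Its argument "targets" is a list of rows, each an object of numbers: "x", "y", "z": the shift along the tool's x, y, z as a fraction of full scale; "wx", "wy", "wz": the turn, a rotation vector about the tool's x, y, z as a fraction of full scale. A call has 1 to 12 rows; each row is the pose to reach, as a shift and turn from the pose measured when the call began, along the tool's axes at that moment, turning the shorter way round; what a row does not reach only later rows make up. Full scale, the value 1, is 40 cm for a shift and 360 degrees for a turn. A row lasts 1/8 s, in which the tool goes at most 62.5 mm and 10.7 degrees, less where a joint would pass 70% of its speed; a pose out of reach is approached as far as the arm can. A call with a number of a shift or a turn outside -1 to 1 is refused whole. A call with a gripper value outside its range is refused whole. "grip" is the gripper command: -1 is shut, 1 is fully open, values between are in proportion, set as the call begins (left out, the last holds). The fingers move at their own pace and stop on an object; "squeeze" is the grip in N (left out, the last holds). Time passes only in rows, so rows that repeat a pose let the fingers close. It gives the time, the measured TCP pose, the force and the opening at its end, in the units of the state.
- bot.observe(): the state, without advancing time (a new reading comes with each control period).
- bot.grab_frame(name): name is "scene" or "top" or "wrist"; returns (picture, depth): 384x512x3 uint8, red, green, blue; 384x512 float32, m along the optical axis (not along the pixel's ray), 0 where there is no reading.
- bot.get_calibration(name): a dict with "intrinsics" (3x3 intrinsics, pixels), "R" (3x3) and "t" (3): a world point X has camera coordinates R X + t. Camera axes: x right, y down, z forward; pixel columns grow to the right and rows downward; lengths in m; the calibration is good to about 2 mm. A picture is of the moment at which its call begins: read the wrist's pose just before it. get_calibration takes no time and is no camera call; for the wrist camera it gives the pose at the moment of the call.
- bot.job_done(): hands the job in, once; it reports no verdict.
Trained networks look in the newest picture that a camera, given by its name, has taken for a name from the list of things; names that differ only in an ending like _2 or _b are one class to them, and where a whole thing is asked for, a point or a joint stands for the part that bears it (a point fixed in the world has none). Each returns a list of dicts, best first, with "confidence" (0 to 1); they miss things now and then, are a little off and sometimes report something else, mostly with a low value. They report only what shows in the picture. A call takes as long as a camera call. They do not tell look-alikes from the thing itself.
- bot.trace(camera, target): "mask" (384x512 bool, what is visible of it) and "pixel" ([column, row] in pixels, amid what is visible of it).
The state is a dict: "clock": time; "qpos": joint angles; "qd": joint speeds; "joint_efforts": joint torques, N m; "position": TCP position; "tool_rot": TCP orientation; "force": force on the tool from outside, world axes, zero at the start; "moment": the same for the moment, N m; "grip_width": finger opening in m.
Only numpy, scipy, OpenCV 4.12 (cv2) and the standard library are available. Lean on these libraries where they do the work, as an engineer would, in place of code of your own. Each camera call takes 0.05 s, during which the arm holds its last target. There are 200 camera calls.

## Working session

There is one attempt and no reset: what is moved stays moved. The work goes in short steps, Python scripts to look and compute and a tool call to move; the robot and the scene stay as the last step left them, time stands still between calls to the robot, and variables do not carry over. Pictures are saved under pics/ and viewed, on a budget of 14 in all, crops included, one or two more only if the job needs it, and the job is handed in when it is done.

Besides the shell and the picture viewer there is one more tool, called after "Call:" as name([rows], argument=value, ...), one row to a line, values as JSON. servo_tool: Moves the arm, as the interface text tells. Shift numbers are shares of 40 cm and turn numbers shares of 360 degrees, none past 1 either way. Its arguments: {"type":"object","properties":{"targets":{"type":"array"},"grip":{"type":"number"},"squeeze":{"type":"number"}},"required":["targets"]}

```bash
mkdir -p pics
cat > h.py <<'E'
import numpy as np, cv2
from workcell import bot
def world(cam,u,v,d,C=None):
    C=C or bot.get_calibration(cam);K=np.array(C["intrinsics"]);R=np.array(C["R"]);t=np.array(C["t"])
    p=np.linalg.inv(K)@np.array([np.asarray(u)*d,np.asarray(v)*d,d]);return (R.T@(p-t.reshape(3,*[1]*(p.ndim-1)))).T
def save(n,im): cv2.imwrite(f"pics/{n}.png",cv2.cvtColor(im,cv2.COLOR_RGB2BGR))
E
python3 - <<'E'
from h import *
print(bot.observe())
for c in("top","scene"):
    im,d=bot.grab_frame(c);save(c,im);np.save(c+"_d",d);np.save(c+"_i",im)
    C=bot.get_calibration(c);print(c,C)
    if c=="top":
        for n in["big_bearing","small_bearing","half_moon","spark_plug","big_round_tile","small_round_tile","half_moon_tile","long_tile","carton","tin"]:
            for r in bot.trace(c,n)[:3]:
                v,u=np.nonzero(r["mask"]);dd=d[v,u];k=dd>0
                W=world(c,u[k],v[k],dd[k],C)
                print(n,round(r["confidence"],2),np.round(r["pixel"]),len(u),np.round(W.mean(0),4),np.round(np.median(W[:,2]),4))
E
```

```text
{'clock': 0.0, 'qpos': array([-1.32018602,  0.52204309, -0.03637092,  1.59998971,  0.02116131,
        1.02109234, -0.11277436]), 'qd': array([-1.61508803e-03,  1.04396806e-03,  2.10032787e-04,  1.21569640e-03,
        5.12133711e-04, -1.40072380e-04, -7.59714322e-05]), 'joint_efforts': array([-9.06697151e-04, -9.27072644e+01,  1.97921567e+00, -3.69950008e+01,
        1.76903279e-02,  8.02005030e-03,  5.95435449e-05]), 'position': array([0.19697991, 0.59279651, 0.23071367]), 'tool_rot': array([-1.54740768,  1.56964617, -1.86818515]), 'force': array([ 0.11334653, -0.17229151,  0.48852837]), 'moment': array([-0.02213863,  0.03896023, -0.05387875]), 'grip_width': 0.08539340212022084}
top {'intrinsics': array([[416.23416438,   0.        , 257.75414436],
       [  0.        , 416.23416438, 193.87128666],
       [  0.        ,   0.        ,   1.        ]]), 'R': array([[ 0.01988935, -0.99971068,  0.01352698],
       [-0.98209927, -0.02207015, -0.18706665],
       [ 0.18731107, -0.0095642 , -0.98225409]]), 't': array([-0.01716993,  0.50645217,  1.37760624])}
big_bearing 0.55 [179. 211.] 219
[... 353 characters left out ...]
] 0.0053
small_round_tile 0.52 [180. 165.] 778 [0.6215 0.2714 0.0046] 0.0048
half_moon_tile 0.95 [178. 162.] 725 [0.6237 0.2733 0.005 ] 0.0051
long_tile 0.7 [280. 211.] 717 [ 0.4485 -0.09    0.0054] 0.0055
carton 0.89 [386. 192.] 740 [ 0.5294 -0.4476  0.0432] 0.048
tin 0.88 [120. 184.] 388 [0.5207 0.4538 0.0503] 0.0591
scene {'intrinsics': array([[399.23937938,   0.        , 252.78331023],
       [  0.        , 399.23937938, 198.28555835],
       [  0.        ,   0.        ,   1.        ]]), 'R': array([[ 0.82231325,  0.56875905,  0.01772175],
       [ 0.40852668, -0.5683965 , -0.71416481],
       [-0.39611472,  0.59450699, -0.69975322]]), 't': array([-0.43127751, -0.20671232,  1.29494499])}
```

Run:
```python
from h import *
im=np.load("top_i.npy")[120:270,90:420];save("topc",cv2.resize(im,(792,360),interpolation=cv2.INTER_CUBIC))
```

```text
(no output)
```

View pics/topc.png

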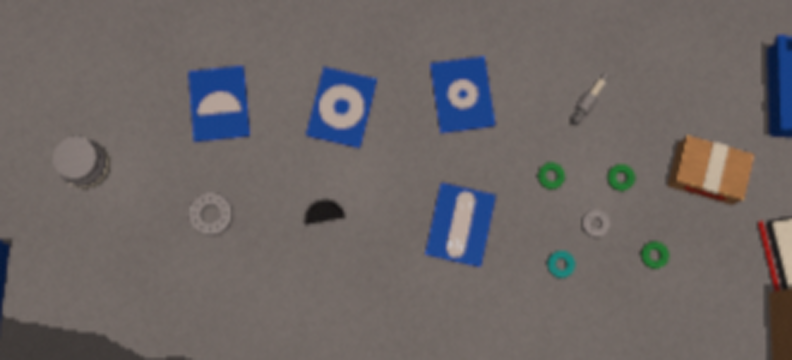

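View pics/scene.png

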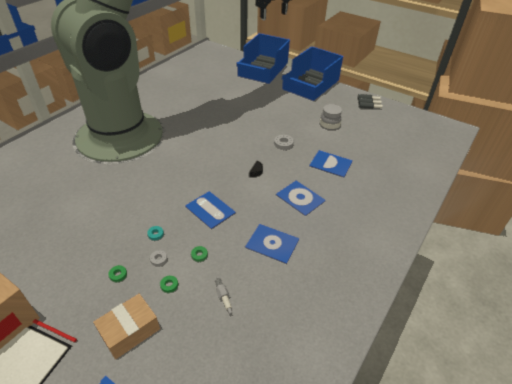

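The only steel-grey small ring is at crop (596,223), i.e. full-image (338,213). The rings at crop (551,176), (621,177), (655,254) are green and the one at (561,264) is turquoise, so all four are look-alikes. The half-moon is at crop (325,213), the big bearing at (210,213) and the spark plug at (589,100).

```bash
cat >> h.py <<'E'
from scipy.spatial.transform import Rotation as Rn
def plane(cam,uv,z,C=None):
    "pixels -> world points on the plane z"
    C=C or bot.get_calibration(cam);K=np.array(C["intrinsics"]);R=np.array(C["R"]);t=np.array(C["t"])
    uv=np.atleast_2d(uv).astype(float);r=(R.T@np.linalg.inv(K)@np.c_[uv,np.ones(len(uv))].T).T
    c=-R.T@t;return c+r*((z-c[2])/r[:,2])[:,None]
def pose(): 
    s=bot.observe();return s,np.array(s["position"]),Rn.from_euler("xyz",s["tool_rot"])
def go(xyz,yaw,tag=""):
    "fractions for TCP to xyz, tool down, jaw axis (tool y) at yaw mod pi"
    s,p,R=pose();best=None
    for k in(0,np.pi):
        y=np.array([np.cos(yaw+k),np.sin(yaw+k),0]);x=np.array([0,0,-1.]);T=Rn.from_matrix(np.c_[x,y,np.cross(x,y)])
        w=(R.inv()*T).as_rotvec()
        if best is None or np.linalg.norm(w)<np.linalg.norm(best):best=w
    print(tag,"shift",np.round(R.inv().apply(np.array(xyz)-p)/.4,4),"turn",np.round(best/2/np.pi,4),"mm",np.round(1e3*(np.array(xyz)-p),1))
E
python3 - <<'E'
from h import *
C=bot.get_calibration("top");im=np.load("top_i.npy");hsv=cv2.cvtColor(im,cv2.COLOR_RGB2HSV)
blue=((hsv[...,0]>100)&(hsv[...,0]<130)&(hsv[...,1]>130)).astype(np.uint8)
blue[:120]=0;blue[270:]=0;blue[:,:110]=0;blue[:,400:]=0
cs,_=cv2.findContours(blue,cv2.RETR_EXTERNAL,cv2.CHAIN_APPROX_NONE)
for c in cs:
    if cv2.contourArea(c)<200:continue
    W=plane("top",c[:,0],.006,C);r=cv2.minAreaRect((W[:,:2]*1e3).astype(np.float32))
    m=np.zeros_like(blue);cv2.drawContours(m,[c],-1,1,-1);m=cv2.erode(m,np.ones((3,3)))
    g=im[...,0].astype(float)-25;w=np.clip(g/170,0,1)*m*(im[...,0]>60)
    v,u=np.nonzero(w);S=plane("top",np.c_[u,v],.006,C);cw=np.average(S,axis=0,weights=w[v,u])
    e=np.linalg.eigh(np.cov(S[:,:2].T,aweights=w[v,u]))
    print("tile",np.round(r[0],1),np.round(r[1],1),"ang",round(r[2],1),"sil",np.round(cw*1e3,1),"major",np.round(np.degrees(np.arctan2(e[1][1,1],e[1][0,1])),1))
d=np.load("top_d.npy")
for n,(u,v) in dict(big=(178,209),moon=(225,209),small=(338,213),spark=(335,162)).items():
    x0,y0=u-22,v-22
    sub=d[y0:y0+44,x0:x0+44];vv,uu=np.nonzero(sub>0);W=world("top",uu+x0,vv+y0,sub[vv,uu],C)
    k=(W[:,2]>.006)&(np.hypot(uu-22,vv-22)<(13 if n!="spark" else 20))
    P=W[k];e=np.linalg.eigh(np.cov(P[:,:2].T))
    print(n,k.sum(),np.round(P.mean(0)*1e3,1),"midrange",np.round((P.min(0)+P.max(0))*500,1),np.round(np.ptp(P,axis=0)*1e3,1),"major",np.round(np.degrees(np.arctan2(e[1][1,1],e[1][0,1])),1))
s,p,R=pose();print(R.as_matrix().round(3));print(bot.get_calibration("wrist"))
E
```

```text
tile [620.5  88. ] [ 80.8 107.2] ang 77.9 sil [621.1  87.7   6. ] major 140.4
tile [621.9 269.8] [107.1  81.6] ang 7.4 sil [621.1 270.    6. ] major 97.5
tile [644.3 -92.3] [107.1  81.5] ang 8.9 sil [645.1 -92.7   6. ] major 60.5
big 210 [454.8 271.6  15.4] midrange [450.7 276.5  15.7] [71.2 70.4 19.3] major 140.0
moon 127 [462.  109.1  16.2] midrange [454.7 106.6  15.8] [70.8 62.6 19.5] major 104.0
small 86 [ 455.3 -289.8   12. ] midrange [ 461.1 -301.1   14.3] [48.1 61.1 16.6] major 113.1
spark 126 [ 637.2 -277.3   14.9] midrange [ 641.1 -284.8   17.6] [134.1 129.   23. ] major 150.1
[[-0.     0.315  0.949]
 [-0.     0.949 -0.315]
 [-1.    -0.     0.   ]]
{'intrinsics': array([[339.89494949,   0.        , 256.46327588],
       [  0.        , 339.89494949, 192.09680904],
       [  0.        ,   0.        ,   1.        ]]), 'R': array([[ 3.14681365e-01,  9.49196919e-01, -9.21024130e-04],
       [ 9.02210830e-01, -2.98802571e-01,  3.11018716e-01],
       [ 2.94942802e-01, -9.87027519e-02, -9.50403341e-01]]), 't': array([-0.62525339, -0.04130204,  0.38048744])}
```

Run:
```python
from h import *
go([.455,.271,.12],np.radians(90))
```

```text
shift [ 0.2783 -0.5608  0.8658] turn [-0.0511 -0.      0.    ] mm [ 257.9 -322.1 -111.3]
```

Call:
servo_tool([
  {"x": 0.278,"y": -0.561,"z": 0.866,"wx": -0.0511},
  {"x": 0.278,"y": -0.561,"z": 0.866,"wx": -0.0511},
  {"x": 0.278,"y": -0.561,"z": 0.866,"wx": -0.0511},
  {"x": 0.278,"y": -0.561,"z": 0.866,"wx": -0.0511},
  {"x": 0.278,"y": -0.561,"z": 0.866,"wx": -0.0511},
  {"x": 0.278,"y": -0.561,"z": 0.866,"wx": -0.0511},
  {"x": 0.278,"y": -0.561,"z": 0.866,"wx": -0.0511},
  {"x": 0.278,"y": -0.561,"z": 0.866,"wx": -0.0511},
  {"x": 0.278,"y": -0.561,"z": 0.866,"wx": -0.0511},
  {"x": 0.278,"y": -0.561,"z": 0.866,"wx": -0.0511},
  {"x": 0.278,"y": -0.561,"z": 0.866,"wx": -0.0511},
], grip=1, squeeze=40)

```text
$.targets[0]: bad value
```

```bash
cat >> h.py <<'E'
def look(tag,name=None,z=None):
    "wrist picture; ring/part measure from the trace mask projected on plane z"
    C=bot.get_calibration("wrist");im,d=bot.grab_frame("wrist");save(tag,im);np.savez(tag,im=im,d=d,**C)
    s,p,R=pose();print("tcp",np.round(p*1e3,1),"w",round(s["grip_width"]*1e3,1),"F",np.round(s["force"],1),"t",s["clock"])
    if name:
        for r in bot.trace("wrist",name)[:3]:
            c=max(cv2.findContours(r["mask"].astype(np.uint8),cv2.RETR_EXTERNAL,cv2.CHAIN_APPROX_NONE)[0],key=cv2.contourArea)
            W=plane("wrist",c[:,0],z,C)[:,:2]*1e3
            q=cv2.minAreaRect(W.astype(np.float32));e=cv2.fitEllipse(W.astype(np.float32))
            print(name,round(r["confidence"],2),np.round(r["pixel"]),"rect",np.round(q[0],1),np.round(q[1],1),round(q[2],1),"ell",np.round(e[0],1),np.round(e[1],1))
E
python3 - <<'E'
from h import *
look("w1","big_bearing",.017)
E
```

```text
tcp [197.1 593.1 231.3] w 85.2 F [ 0.1 -0.3 -0.8] t 0.65
```

View pics/w1.png

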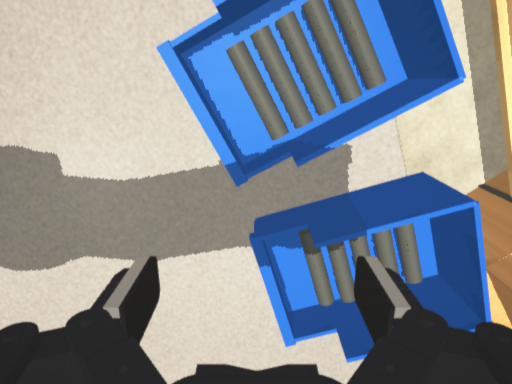

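The picture shows the start place with two blue bins, because the move was refused. The rows probably need all six fields.

Call:
servo_tool([
  {"x": 0.278,"y": -0.561,"z": 0.866,"wx": -0.0511,"wy": 0,"wz": 0},
  {"x": 0.278,"y": -0.561,"z": 0.866,"wx": -0.0511,"wy": 0,"wz": 0},
  {"x": 0.278,"y": -0.561,"z": 0.866,"wx": -0.0511,"wy": 0,"wz": 0},
  {"x": 0.278,"y": -0.561,"z": 0.866,"wx": -0.0511,"wy": 0,"wz": 0},
  {"x": 0.278,"y": -0.561,"z": 0.866,"wx": -0.0511,"wy": 0,"wz": 0},
  {"x": 0.278,"y": -0.561,"z": 0.866,"wx": -0.0511,"wy": 0,"wz": 0},
  {"x": 0.278,"y": -0.561,"z": 0.866,"wx": -0.0511,"wy": 0,"wz": 0},
  {"x": 0.278,"y": -0.561,"z": 0.866,"wx": -0.0511,"wy": 0,"wz": 0},
  {"x": 0.278,"y": -0.561,"z": 0.866,"wx": -0.0511,"wy": 0,"wz": 0},
  {"x": 0.278,"y": -0.561,"z": 0.866,"wx": -0.0511,"wy": 0,"wz": 0},
  {"x": 0.278,"y": -0.561,"z": 0.866,"wx": -0.0511,"wy": 0,"wz": 0},
], grip=1, squeeze=40)

```text
clock: 2.08
position: [0.4546, 0.2718, 0.1203]
tool_rot: [0.938, 1.57, 0.94]
force: [-0.5, -0.1, -0.1]
grip_width: 0.0851
```

Run:
```python
from h import *
look("w2","big_bearing",.017)
```

```text
tcp [454.7 271.7 120.3] w 84.9 F [ 0.6  0.7 -0.2] t 2.125
big_bearing 0.83 [255. 203.] rect [454.  272.1] [62.9 60.5] 0.2 ell [454.4 272.1] [60.3 63.1]
```

View pics/w2.png

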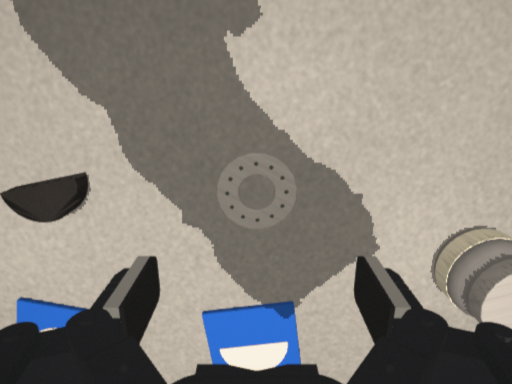

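The ring (255,190) lies centred between the fingers. It measures 62 mm at (454.3, 272.1), which agrees with the top camera. I'll descend and grip it.

Call:
servo_tool([
  {"x": 0.15,"y": 0.001,"z": -0.001,"wx": 0,"wy": 0,"wz": 0},
  {"x": 0.25,"y": 0.001,"z": -0.001,"wx": 0,"wy": 0,"wz": 0},
  {"x": 0.28,"y": 0.001,"z": -0.001,"wx": 0,"wy": 0,"wz": 0},
  {"x": 0.3,"y": 0.001,"z": -0.001,"wx": 0,"wy": 0,"wz": 0},
  {"x": 0.3,"y": 0.001,"z": -0.001,"wx": 0,"wy": 0,"wz": 0},
])

```text
clock: 2.8
position: [0.4548, 0.2722, 0.001]
tool_rot: [0.626, 1.57, 0.627]
force: [-0.2, -0.5, 0.8]
grip_width: 0.0855
```

Call:
servo_tool([
  {"x": 0,"y": 0,"z": 0,"wx": 0,"wy": 0,"wz": 0},
  {"x": 0,"y": 0,"z": 0,"wx": 0,"wy": 0,"wz": 0},
  {"x": 0,"y": 0,"z": 0,"wx": 0,"wy": 0,"wz": 0},
  {"x": 0,"y": 0,"z": 0,"wx": 0,"wy": 0,"wz": 0},
  {"x": 0,"y": 0,"z": 0,"wx": 0,"wy": 0,"wz": 0},
  {"x": 0,"y": 0,"z": 0,"wx": 0,"wy": 0,"wz": 0},
], grip=-1, squeeze=40)

```text
clock: 3.55
position: [0.4554, 0.2726, 0.0025]
tool_rot: [0.605, 1.568, 0.606]
force: [-3.4, -2.7, 20.0]
grip_width: 0.0604
```

Call:
servo_tool([
  {"x": -0.05,"y": 0,"z": 0,"wx": 0,"wy": 0,"wz": 0},
  {"x": -0.15,"y": 0,"z": 0,"wx": 0,"wy": 0,"wz": 0},
  {"x": -0.25,"y": 0,"z": 0,"wx": 0,"wy": 0,"wz": 0},
  {"x": -0.25,"y": 0,"z": 0,"wx": 0,"wy": 0,"wz": 0},
  {"x": -0.25,"y": 0,"z": 0,"wx": 0,"wy": 0,"wz": 0},
])

```text
clock: 4.18
position: [0.455, 0.2723, 0.1024]
tool_rot: [0.613, 1.568, 0.614]
force: [0.9, -0.1, -3.1]
grip_width: 0.06
```

Run:
```python
from h import *
look("w3");print(pose()[0]["force"])
go([.621,.0878,.12],np.radians(90))
```

```text
tcp [454.8 272.1 101.9] w 60.3 F [-0.2  0.1 -3.1] t 4.225
[-0.18995511  0.05773516 -3.06455479]
 shift [-0.0451 -0.4609  0.4153] turn [ 0.0001  0.0003 -0.0002] mm [ 166.2 -184.3   18.1]
```

View pics/w3.png

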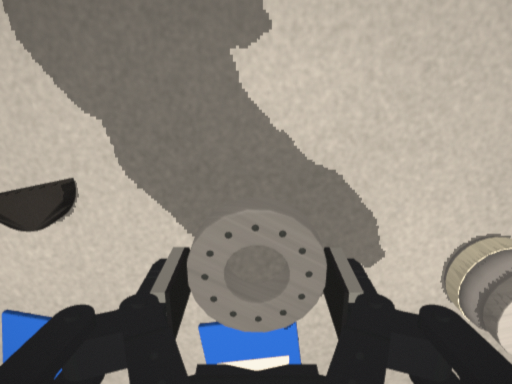

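The ring is held level between the pads, centre about (257,270). I'll carry it a bit past its tile so the silhouette is visible too.

Call:
servo_tool([
  {"x": -0.08,"y": -0.46,"z": 0.54,"wx": 0,"wy": 0,"wz": 0},
  {"x": -0.08,"y": -0.46,"z": 0.54,"wx": 0,"wy": 0,"wz": 0},
  {"x": -0.08,"y": -0.46,"z": 0.54,"wx": 0,"wy": 0,"wz": 0},
  {"x": -0.08,"y": -0.46,"z": 0.54,"wx": 0,"wy": 0,"wz": 0},
  {"x": -0.08,"y": -0.46,"z": 0.54,"wx": 0,"wy": 0,"wz": 0},
  {"x": -0.08,"y": -0.46,"z": 0.54,"wx": 0,"wy": 0,"wz": 0},
  {"x": -0.08,"y": -0.46,"z": 0.54,"wx": 0,"wy": 0,"wz": 0},
  {"x": -0.08,"y": -0.46,"z": 0.54,"wx": 0,"wy": 0,"wz": 0},
])

```text
clock: 5.22
position: [0.6701, 0.0893, 0.1335]
tool_rot: [1.152, 1.569, 1.154]
force: [-0.2, -0.5, -1.7]
grip_width: 0.06
```

```bash
cat >> h.py <<'E'
def sil(tag,near):
    "white silhouettes on blue tiles in a saved wrist picture; near = expected world xy (mm)"
    f=np.load(tag+".npz");im=f["im"];C={k:f[k] for k in("intrinsics","R","t")};hsv=cv2.cvtColor(im,cv2.COLOR_RGB2HSV)
    blue=((hsv[...,0]>100)&(hsv[...,0]<130)&(hsv[...,1]>120)).astype(np.uint8)
    white=((hsv[...,1]<60)&(hsv[...,2]>150)).astype(np.uint8)
    for nm,m,lo in(("tile",blue,800),("white",white,300)):
        for c in cv2.findContours(m,cv2.RETR_EXTERNAL,cv2.CHAIN_APPROX_NONE)[0]:
            if cv2.contourArea(c)<lo:continue
            W=(plane("wrist",c[:,0],.006,C)[:,:2]*1e3).astype(np.float32);q=cv2.minAreaRect(W)
            if np.hypot(*(np.array(q[0])-near))<60:
                M=cv2.moments(W.reshape(-1,1,2));e=cv2.fitEllipse(W)
                print(nm,"rect",np.round(q[0],1),np.round(q[1],1),round(q[2],1),"cen",np.round([M["m10"]/M["m00"],M["m01"]/M["m00"]],1),"ell",np.round(e[0],1),np.round(e[1],1))
E
python3 - <<'E'
from h import *
p=pose()[1]
look("w4","big_bearing",p[2]-.0025+.017)
sil("w4",[621,88])
E
```

```text
tcp [670.2  89.2 133.7] w 60.1 F [ 0.2  0.  -2.1] t 5.275
big_bearing 0.86 [256. 284.] rect [667.3  89.8] [64.4 59.9] 0.2 ell [667.6  89.6] [59.4 64.9]
tile rect [622.4  88.1] [ 83.2 108.6] 78.0 cen [622.3  88.1] ell [622.1  88.1] [ 95.8 129.8]
white rect [622.5  88.2] [64.2 64.7] 25.5 cen [622.6  88.1] ell [622.6  88.1] [64.  64.5]
```

View pics/w4.png

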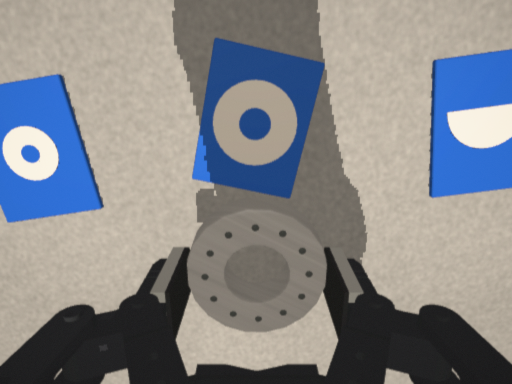

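The tile silhouette (255,123) reads (622.5, 88.1), against 621 from the top camera. I'll check the held ring for tilt and offset with the depth picture.

Run:
```python
from h import *
f=np.load("w4.npz");C={k:f[k] for k in("intrinsics","R","t")};d=f["d"]
def fit(box,ell):
    vv,uu=np.mgrid[0:384,0:512];k=(((uu-257)/ell[0])**2+((vv-270)/ell[1])**2<1)&(((uu-257)/38)**2+((vv-272)/34)**2>1)&(d>0)
    W=world("w",uu[k],vv[k],d[k],C);A=np.c_[W[:,:2]-W[:,:2].mean(0),np.ones(len(W))]
    for _ in range(4):
        c=np.linalg.lstsq(A,W[:,2],rcond=None)[0];r=W[:,2]-A@c;g=abs(r)<.004;A=A[g];W=W[g]
    print("plane slopes deg",np.degrees(np.arctan(c[:2])),"z",c[2],r.std(),len(W),"mean",W.mean(0))
fit(0,(64,56))
vv,uu=np.mgrid[30:200,190:330];k=d[30:200,190:330]>0;W=world("w",uu[k],vv[k],d[30:200,190:330][k],C);print("tile/table z",np.percentile(W[:,2],[5,50,95]))
```

```text
plane slopes deg [-0.13801112 -0.09514912] z 0.1476052182697881 0.0005564132649062544 7162 mean [0.66795645 0.08989083 0.14760522]
tile/table z [-0.00068074  0.00568458  0.00731452]
```

Call:
servo_tool([
  {"x": 0.08,"y": -0.004,"z": -0.116,"wx": 0,"wy": 0,"wz": 0},
  {"x": 0.16,"y": -0.004,"z": -0.116,"wx": 0,"wy": 0,"wz": 0},
  {"x": 0.24,"y": -0.004,"z": -0.116,"wx": 0,"wy": 0,"wz": 0},
  {"x": 0.28,"y": -0.004,"z": -0.116,"wx": 0,"wy": 0,"wz": 0},
  {"x": 0.295,"y": -0.004,"z": -0.116,"wx": 0,"wy": 0,"wz": 0},
  {"x": 0.303,"y": -0.004,"z": -0.116,"wx": 0,"wy": 0,"wz": 0},
  {"x": 0.308,"y": -0.004,"z": -0.116,"wx": 0,"wy": 0,"wz": 0},
  {"x": 0.31,"y": -0.004,"z": -0.116,"wx": 0,"wy": 0,"wz": 0},
  {"x": 0.31,"y": -0.004,"z": -0.116,"wx": 0,"wy": 0,"wz": 0},
])

```text
clock: 6.45
position: [0.6243, 0.0876, 0.0101]
tool_rot: [0.675, 1.569, 0.677]
force: [0.3, -0.3, -2.8]
grip_width: 0.0601
```

Call:
servo_tool([
  {"x": 0.003,"y": 0,"z": -0.001,"wx": 0,"wy": 0,"wz": 0},
  {"x": 0.004,"y": 0,"z": -0.001,"wx": 0,"wy": 0,"wz": 0},
  {"x": 0.004,"y": 0,"z": -0.001,"wx": 0,"wy": 0,"wz": 0},
])

```text
clock: 6.82
position: [0.624, 0.0876, 0.0089]
tool_rot: [0.643, 1.568, 0.645]
force: [-2.3, -0.3, 4.9]
grip_width: 0.0599
```

Call:
servo_tool([
  {"x": 0,"y": 0,"z": 0,"wx": 0,"wy": 0,"wz": 0},
  {"x": 0,"y": 0,"z": 0,"wx": 0,"wy": 0,"wz": 0},
  {"x": 0,"y": 0,"z": 0,"wx": 0,"wy": 0,"wz": 0},
  {"x": 0,"y": 0,"z": 0,"wx": 0,"wy": 0,"wz": 0},
  {"x": -0.03,"y": 0,"z": 0,"wx": 0,"wy": 0,"wz": 0},
  {"x": -0.15,"y": 0,"z": 0,"wx": 0,"wy": 0,"wz": 0},
  {"x": -0.28,"y": 0,"z": 0,"wx": 0,"wy": 0,"wz": 0},
  {"x": -0.28,"y": 0,"z": 0,"wx": 0,"wy": 0,"wz": 0},
  {"x": -0.28,"y": 0,"z": 0,"wx": 0,"wy": 0,"wz": 0},
], grip=0.9)

```text
clock: 7.95
position: [0.6237, 0.0873, 0.1213]
tool_rot: [0.568, 1.568, 0.57]
force: [-0.2, 0.8, -0.1]
grip_width: 0.081
```

Run:
```python
from h import *
look("w5","big_bearing",.023); sil("w5",[621,88])
go([.455,-.290,.12],np.radians(90))
```

```text
tcp [623.4  87.3 120.5] w 81.0 F [ 0.2 -0.5 -0.5] t 8.0
big_bearing 0.86 [252. 178.] rect [622.9  87.2] [63.1 60.8] 17.4 ell [623.   87.7] [60.5 63.4]
tile rect [622.1  88.1] [ 83.1 109. ] 78.0 cen [622.   88.2] ell [621.7  88.1] [ 95.9 129.5]
white rect [606.2  88.6] [65.  31.9] 88.7 cen [599.6  91.2] ell [626.6  88. ] [65.3 69.7]
 shift [-0.001  -0.9425 -0.4225] turn [ 0.0003  0.0001 -0.0002] mm [-1.683e+02 -3.773e+02 -1.000e-01]
```

View pics/w5.png

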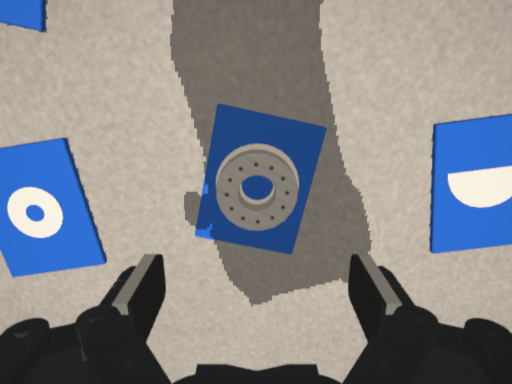

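The bearing (257,187) sits centred on its silhouette to about 1 mm. Next is the small bearing. With the jaws along y, the look-alikes stay 20 mm or more clear.

Call:
servo_tool([
  {"x": 0,"y": -0.943,"z": -0.422,"wx": 0,"wy": 0,"wz": 0},
  {"x": 0,"y": -0.943,"z": -0.422,"wx": 0,"wy": 0,"wz": 0},
  {"x": 0,"y": -0.943,"z": -0.422,"wx": 0,"wy": 0,"wz": 0},
  {"x": 0,"y": -0.943,"z": -0.422,"wx": 0,"wy": 0,"wz": 0},
  {"x": 0,"y": -0.943,"z": -0.422,"wx": 0,"wy": 0,"wz": 0},
  {"x": 0,"y": -0.943,"z": -0.422,"wx": 0,"wy": 0,"wz": 0},
  {"x": 0,"y": -0.943,"z": -0.422,"wx": 0,"wy": 0,"wz": 0},
  {"x": 0,"y": -0.943,"z": -0.422,"wx": 0,"wy": 0,"wz": 0},
  {"x": 0,"y": -0.943,"z": -0.422,"wx": 0,"wy": 0,"wz": 0},
  {"x": 0,"y": -0.943,"z": -0.422,"wx": 0,"wy": 0,"wz": 0},
  {"x": 0,"y": -0.943,"z": -0.422,"wx": 0,"wy": 0,"wz": 0},
], grip=0.45)

```text
clock: 9.43
position: [0.4557, -0.2893, 0.1195]
tool_rot: [1.201, 1.569, 1.204]
force: [0.3, -0.4, 0.3]
grip_width: 0.0621
```

Run:
```python
from h import *
look("w6","small_bearing",.013)
```

```text
tcp [ 455.6 -289.5  119.6] w 61.7 F [ 0.4  0.2 -0.7] t 9.475
small_bearing 0.95 [134. 135.] rect [ 410.2 -372.4] [39.8 41.1] 53.7 ell [ 410.2 -372.3] [38.9 41.8]
small_bearing 0.92 [317. 258.] rect [ 516.3 -230.9] [28.2 40.1] 47.0 ell [ 518.7 -227.8] [33.8 37.2]
small_bearing 0.77 [258. 195.] rect [ 454.1 -289.4] [40.2 39.1] 30.0 ell [ 453.9 -289.2] [38.3 40.6]
```

View pics/w6.png

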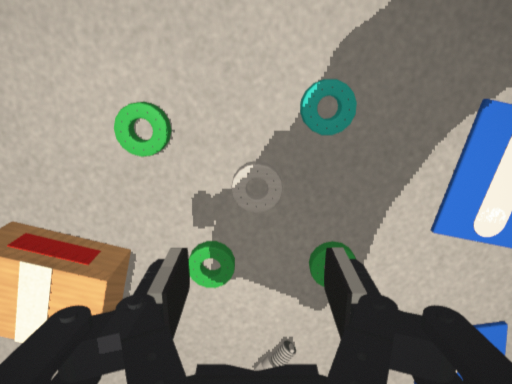

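The grey ring at (257,187) is the small bearing, at (454, -289). The green rings at (142,128), (212,263), (332,263) and the turquoise one at (328,106) are look-alikes and well clear.

Call:
servo_tool([
  {"x": 0.14,"y": 0.0005,"z": -0.003,"wx": 0,"wy": 0,"wz": 0},
  {"x": 0.24,"y": 0.0005,"z": -0.003,"wx": 0,"wy": 0,"wz": 0},
  {"x": 0.27,"y": 0.0005,"z": -0.003,"wx": 0,"wy": 0,"wz": 0},
  {"x": 0.288,"y": 0.0005,"z": -0.003,"wx": 0,"wy": 0,"wz": 0},
  {"x": 0.288,"y": 0.0005,"z": -0.003,"wx": 0,"wy": 0,"wz": 0},
  {"x": 0.288,"y": 0.0005,"z": -0.003,"wx": 0,"wy": 0,"wz": 0},
])

```text
clock: 10.28
position: [0.455, -0.2897, 0.0055]
tool_rot: [0.203, 1.569, 0.206]
force: [-0.2, -0.8, -0.5]
grip_width: 0.0617
```

Call:
servo_tool([
  {"x": 0,"y": 0,"z": 0,"wx": 0,"wy": 0,"wz": 0},
  {"x": 0,"y": 0,"z": 0,"wx": 0,"wy": 0,"wz": 0},
  {"x": 0,"y": 0,"z": 0,"wx": 0,"wy": 0,"wz": 0},
  {"x": 0,"y": 0,"z": 0,"wx": 0,"wy": 0,"wz": 0},
  {"x": 0,"y": 0,"z": 0,"wx": 0,"wy": 0,"wz": 0},
  {"x": 0,"y": 0,"z": 0,"wx": 0,"wy": 0,"wz": 0},
], grip=-1, squeeze=30)

```text
clock: 11.02
position: [0.4554, -0.2901, 0.0066]
tool_rot: [-0.105, 1.568, -0.102]
force: [-2.1, 1.1, 14.9]
grip_width: 0.0382
```

Call:
servo_tool([
  {"x": -0.05,"y": 0,"z": 0,"wx": 0,"wy": 0,"wz": 0},
  {"x": -0.15,"y": 0,"z": 0,"wx": 0,"wy": 0,"wz": 0},
  {"x": -0.28,"y": 0,"z": 0,"wx": 0,"wy": 0,"wz": 0},
  {"x": -0.28,"y": 0,"z": 0,"wx": 0,"wy": 0,"wz": 0},
  {"x": -0.28,"y": 0,"z": 0,"wx": 0,"wy": 0,"wz": 0},
])

```text
clock: 11.65
position: [0.4549, -0.29, 0.1185]
tool_rot: [-0.131, 1.567, -0.128]
force: [-0.0, -0.4, -1.1]
grip_width: 0.0376
```

```bash
cat >> h.py <<'E'
def held(tag,zr):
    "points of the held thing, z above TCP within zr (m), between the pads: fit flat top"
    f=np.load(tag+".npz");C={k:f[k] for k in("intrinsics","R","t")};d=f["d"];s,p,R=pose()
    vv,uu=np.nonzero(d>0);W=world("w",uu,vv,d[vv,uu],C);L=R.inv().apply(W-p)
    hw=s["grip_width"]/2-.001;k=(-L[:,0]>zr[0])&(-L[:,0]<zr[1])&(abs(L[:,1])<hw)&(abs(L[:,2])<.06)
    q=L[k];print("held n",k.sum(),"tool-frame mm: top -x",np.round(np.percentile(-q[:,0],[10,50,90])*1e3,1),"y",np.round(np.percentile(q[:,1],[1,50,99])*1e3,1),"z",np.round(np.percentile(q[:,2],[1,50,99])*1e3,1));return q
E
python3 - <<'E'
from h import *
look("w7","small_bearing",pose()[1][2]+.009);held("w7",(0,.02))
go([.680,-.092,.13],np.radians(90))
E
```

```text
tcp [ 454.7 -289.8  117.9] w 37.6 F [ 0.2  0.6 -1.5] t 11.7
small_bearing 0.95 [134. 130.] rect [ 394.1 -334.1] [21.1 21.6] 7.2 ell [ 394.  -334.1] [20.8 21.9]
small_bearing 0.79 [258. 269.] rect [ 450.5 -289.3] [42.3 37.3] 0.3 ell [ 450.6 -289.4] [37.8 42.4]
small_bearing 0.74 [340. 259.] rect [ 451.4 -251.5] [23.7 12. ] 35.8 ell [ 451.7 -252.1] [12.8 24.1]
held n 4683 tool-frame mm: top -x [4.3 6.9 7.7] y [-17.2  -0.1  17.4] z [-19.5  -2.5  17.9]
 shift [-0.0297  0.4927  0.5651] turn [ 0.0005  0.0003 -0.0001] mm [225.4 197.7  12.4]
```

Call:
servo_tool([
  {"x": -0.03,"y": 0.493,"z": 0.565,"wx": 0,"wy": 0,"wz": 0},
  {"x": -0.03,"y": 0.493,"z": 0.565,"wx": 0,"wy": 0,"wz": 0},
  {"x": -0.03,"y": 0.493,"z": 0.565,"wx": 0,"wy": 0,"wz": 0},
  {"x": -0.03,"y": 0.493,"z": 0.565,"wx": 0,"wy": 0,"wz": 0},
  {"x": -0.03,"y": 0.493,"z": 0.565,"wx": 0,"wy": 0,"wz": 0},
  {"x": -0.03,"y": 0.493,"z": 0.565,"wx": 0,"wy": 0,"wz": 0},
  {"x": -0.03,"y": 0.493,"z": 0.565,"wx": 0,"wy": 0,"wz": 0},
  {"x": -0.03,"y": 0.493,"z": 0.565,"wx": 0,"wy": 0,"wz": 0},
  {"x": -0.03,"y": 0.493,"z": 0.565,"wx": 0,"wy": 0,"wz": 0},
])

```text
clock: 12.88
position: [0.6795, -0.0928, 0.1301]
tool_rot: [0.133, 1.569, 0.135]
force: [0.5, 0.2, -0.5]
grip_width: 0.0375
```

Run:
```python
from h import *
look("w8");held("w8",(0,.02));sil("w8",[645,-92])
go([.6465,-.0925,.0135],np.radians(90))
```

```text
tcp [679.7 -92.6 130.2] w 37.5 F [ 0.3 -0.   0.1] t 12.925
held n 4553 tool-frame mm: top -x [4.1 5.9 6.7] y [-17.2  -0.   17.2] z [-19.9  -3.   17.5]
tile rect [646.3 -92.4] [108.7  83.2] 9.1 cen [646.3 -92.3] ell [646.1 -92.4] [ 95.9 129.8]
white rect [646.4 -92.3] [43.  42.5] 44.0 cen [646.6 -92.4] ell [646.6 -92.4] [42.3 43. ]
 shift [ 0.2917  0.0004 -0.0834] turn [ 0.0003  0.0003 -0.    ] mm [-3.320e+01  1.000e-01 -1.167e+02]
```

Call:
servo_tool([
  {"x": 0.08,"y": 0.0005,"z": -0.0815,"wx": 0,"wy": 0,"wz": 0},
  {"x": 0.18,"y": 0.0005,"z": -0.0815,"wx": 0,"wy": 0,"wz": 0},
  {"x": 0.25,"y": 0.0005,"z": -0.0815,"wx": 0,"wy": 0,"wz": 0},
  {"x": 0.275,"y": 0.0005,"z": -0.0815,"wx": 0,"wy": 0,"wz": 0},
  {"x": 0.284,"y": 0.0005,"z": -0.0815,"wx": 0,"wy": 0,"wz": 0},
  {"x": 0.289,"y": 0.0005,"z": -0.0815,"wx": 0,"wy": 0,"wz": 0},
  {"x": 0.292,"y": 0.0005,"z": -0.0815,"wx": 0,"wy": 0,"wz": 0},
  {"x": 0.294,"y": 0.0005,"z": -0.0815,"wx": 0,"wy": 0,"wz": 0},
  {"x": 0.296,"y": 0.0005,"z": -0.0815,"wx": 0,"wy": 0,"wz": 0},
  {"x": 0.296,"y": 0.0005,"z": -0.0815,"wx": 0,"wy": 0,"wz": 0},
])

```text
clock: 14.18
position: [0.6476, -0.0925, 0.0127]
tool_rot: [0.077, 1.568, 0.078]
force: [-4.4, -0.9, 11.5]
grip_width: 0.0378
```

Call:
servo_tool([
  {"x": -0.001,"y": 0,"z": 0,"wx": 0,"wy": 0,"wz": 0},
  {"x": -0.001,"y": 0,"z": 0,"wx": 0,"wy": 0,"wz": 0},
  {"x": -0.001,"y": 0,"z": 0,"wx": 0,"wy": 0,"wz": 0},
  {"x": -0.001,"y": 0,"z": 0,"wx": 0,"wy": 0,"wz": 0},
  {"x": -0.03,"y": 0,"z": 0,"wx": 0,"wy": 0,"wz": 0},
  {"x": -0.15,"y": 0,"z": 0,"wx": 0,"wy": 0,"wz": 0},
  {"x": -0.27,"y": 0,"z": 0,"wx": 0,"wy": 0,"wz": 0},
  {"x": -0.27,"y": 0,"z": 0,"wx": 0,"wy": 0,"wz": 0},
  {"x": -0.27,"y": 0,"z": 0,"wx": 0,"wy": 0,"wz": 0},
], grip=0.45)

```text
clock: 15.3
position: [0.6472, -0.0925, 0.121]
tool_rot: [0.049, 1.568, 0.051]
force: [0.4, -0.0, -0.5]
grip_width: 0.0618
```

Run:
```python
from h import *
look("w9","small_bearing",.019);sil("w9",[645,-92])
go([.462,.109,.12],np.radians(10),"moon10");go([.42,.109,.14],np.radians(90),"moon90")
```

```text
tcp [646.9 -92.5 120.3] w 61.8 F [-1.  -0.3 -1. ] t 15.35
small_bearing 0.87 [263. 183.] rect [645.7 -92.2] [40.4 38.7] 0.2 ell [645.9 -92.2] [38.3 40.8]
small_bearing 0.68 [66. 23.] rect [ 532.2 -218.5] [25.9 42.6] 0.1 ell [ 530.8 -218.2] [28.  44.9]
tile rect [646.1 -92.3] [109.1  83.1] 9.1 cen [646.  -92.3] ell [645.7 -92.3] [ 95.9 129.7]
moon10 shift [-0.0006  0.5045 -0.461 ] turn [ 2.225e-01  1.000e-04 -2.000e-04] mm [-1.848e+02  2.014e+02  1.000e-01]
moon90 shift [-0.0507  0.5047 -0.5659] turn [ 0.0003  0.0002 -0.0001] mm [-226.8  201.4   20.1]
```

Run:
```python
from h import *
print(pose()[0]["qpos"].round(2))
```

```text
[ 0.1   0.69 -0.08  1.61  0.06  0.84  1.57]
```

Call:
servo_tool([
  {"x": 0,"y": 0.504,"z": -0.461,"wx": 0.0,"wy": 0,"wz": 0},
  {"x": 0,"y": 0.504,"z": -0.461,"wx": 0.05,"wy": 0,"wz": 0},
  {"x": 0,"y": 0.504,"z": -0.461,"wx": 0.212,"wy": 0,"wz": 0},
  {"x": 0,"y": 0.504,"z": -0.461,"wx": 0.212,"wy": 0,"wz": 0},
  {"x": 0,"y": 0.504,"z": -0.461,"wx": 0.212,"wy": 0,"wz": 0},
  {"x": 0,"y": 0.504,"z": -0.461,"wx": 0.212,"wy": 0,"wz": 0},
  {"x": 0,"y": 0.504,"z": -0.461,"wx": 0.212,"wy": 0,"wz": 0},
  {"x": 0,"y": 0.504,"z": -0.461,"wx": 0.212,"wy": 0,"wz": 0},
  {"x": 0,"y": 0.504,"z": -0.461,"wx": 0.212,"wy": 0,"wz": 0},
  {"x": 0,"y": 0.504,"z": -0.461,"wx": 0.212,"wy": 0,"wz": 0},
  {"x": 0,"y": 0.504,"z": -0.461,"wx": 0.212,"wy": 0,"wz": 0},
])

```text
clock: 16.77
position: [0.4619, 0.1087, 0.1196]
tool_rot: [1.623, 1.57, 0.295]
force: [-0.1, -0.4, 0.3]
grip_width: 0.062
```

```bash
cat >> h.py <<'E'
def moon(tag,name,z,rad,white=False,near=None):
    "fit of a half disc (origin, direction of x) to the contour on plane z"
    from scipy.optimize import minimize
    f=np.load(tag+".npz");C={k:f[k] for k in("intrinsics","R","t")};im=f["im"]
    if white:
        hsv=cv2.cvtColor(im,cv2.COLOR_RGB2HSV);m=((hsv[...,1]<60)&(hsv[...,2]>150))
    else: m=bot.trace("wrist",name)[0]["mask"]
    best=None
    for c in cv2.findContours(m.astype(np.uint8),cv2.RETR_EXTERNAL,cv2.CHAIN_APPROX_NONE)[0]:
        if cv2.contourArea(c)<300:continue
        W=plane("w",c[:,0],z,C)[:,:2]*1e3
        if near is not None and np.hypot(*(W.mean(0)-near))>40:continue
        c0=W.mean(0)
        def cost(q):
            a=q[2];X=(W-q[:2])@np.array([[np.cos(a),-np.sin(a)],[np.sin(a),np.cos(a)]])
            r=np.hypot(*X.T);inside=np.minimum(abs(X[:,0]),abs(r-rad));return np.minimum(inside,4).sum()
        for a in np.arange(0,6.28,.4):
            s=minimize(cost,[*(c0-12*np.array([np.cos(a),np.sin(a)])),a],method="Nelder-Mead")
            if best is None or s.fun/len(W)<best[0]:best=(s.fun/len(W),s.x,np.ptp(W,axis=0))
    print("moon",tag,"res",round(best[0],2),"origin",np.round(best[1][:2],1),"x dir deg",round(np.degrees(best[1][2])%360,1),"ext",np.round(best[2],1));return best[1]
E
python3 - <<'E'
from h import *
look("w10","half_moon",.018);moon("w10","half_moon",.018,30)
E
```

```text
tcp [462.  108.7 119.7] w 62.0 F [-0.2  0.  -0.2] t 16.825
half_moon 0.95 [257. 188.] rect [464.5 110.2] [30.8 62. ] 11.5 ell [462.8 109.8] [31.4 65.2]
half_moon 0.6 [411. 236.] rect [613.   92.6] [ 81.6 107.6] 78.4 ell [613.3  93.8] [ 90.2 125.3]
half_moon 0.42 [202. 354.] rect [463.1 -59.4] [46.3 85.8] 79.0 ell [458.1 -51.3] [43.1 84. ]
moon w10 res 0.57 origin [450.5 107.1] x dir deg 192.1 ext [36.  61.4]
```

View pics/w10.png

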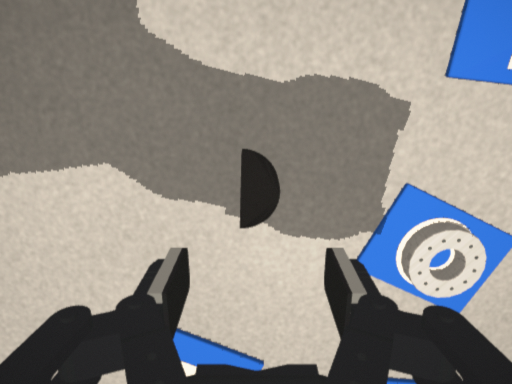

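The half-moon is at (258,188), with its arc toward the right (+x). My fit flipped it by 180°, so I'll correct the cost function.

```bash
sed -i 's/inside=np.minimum(abs(X\[:,0\]),abs(r-rad))/inside=np.where(X[:,0]<0,np.hypot(X[:,0],np.maximum(abs(X[:,1])-rad,0)),np.minimum(X[:,0],abs(r-rad)))/' h.py
python3 - <<'E'
from h import *
o=moon("w10","half_moon",.018,30)
c=o[:2]+15.2*np.array([np.cos(o[2]),np.sin(o[2])]);print(c)
go([*(c/1e3),.006],o[2]%np.pi)
E
```

```text
moon w10 res 0.57 origin [450.5 107.1] x dir deg 12.1 ext [36.  61.4]
[465.35114877 110.32255618]
 shift [ 0.2845  0.0086 -0.0019] turn [ 0.0049 -0.     -0.0002] mm [   3.3    1.6 -113.8]
```

Call:
servo_tool([
  {"x": 0.14,"y": 0.0085,"z": -0.002,"wx": 0.005,"wy": 0,"wz": 0},
  {"x": 0.24,"y": 0.0085,"z": -0.002,"wx": 0.005,"wy": 0,"wz": 0},
  {"x": 0.27,"y": 0.0085,"z": -0.002,"wx": 0.005,"wy": 0,"wz": 0},
  {"x": 0.285,"y": 0.0085,"z": -0.002,"wx": 0.005,"wy": 0,"wz": 0},
  {"x": 0.285,"y": 0.0085,"z": -0.002,"wx": 0.005,"wy": 0,"wz": 0},
  {"x": 0.285,"y": 0.0085,"z": -0.002,"wx": 0.005,"wy": 0,"wz": 0},
])

```text
clock: 17.73
position: [0.4658, 0.1106, 0.0068]
tool_rot: [1.717, 1.568, 0.356]
force: [0.1, 0.1, 0.2]
grip_width: 0.0621
```

Call:
servo_tool([
  {"x": 0,"y": 0,"z": 0,"wx": 0,"wy": 0,"wz": 0},
  {"x": 0,"y": 0,"z": 0,"wx": 0,"wy": 0,"wz": 0},
  {"x": 0,"y": 0,"z": 0,"wx": 0,"wy": 0,"wz": 0},
  {"x": 0,"y": 0,"z": 0,"wx": 0,"wy": 0,"wz": 0},
  {"x": 0,"y": 0,"z": 0,"wx": 0,"wy": 0,"wz": 0},
  {"x": 0,"y": 0,"z": 0,"wx": 0,"wy": 0,"wz": 0},
  {"x": 0,"y": 0,"z": 0,"wx": 0,"wy": 0,"wz": 0},
], grip=-1, squeeze=30)

```text
clock: 18.6
position: [0.4662, 0.1107, 0.0074]
tool_rot: [1.757, 1.567, 0.396]
force: [-1.1, -0.2, 13.2]
grip_width: 0.0291
```

Call:
servo_tool([
  {"x": -0.05,"y": 0,"z": 0,"wx": 0,"wy": 0,"wz": 0},
  {"x": -0.15,"y": 0,"z": 0,"wx": 0,"wy": 0,"wz": 0},
  {"x": -0.29,"y": 0,"z": 0,"wx": 0,"wy": 0,"wz": 0},
  {"x": -0.29,"y": 0,"z": 0,"wx": 0,"wy": 0,"wz": 0},
  {"x": -0.29,"y": 0,"z": 0,"wx": 0,"wy": 0,"wz": 0},
])

```text
clock: 19.23
position: [0.4656, 0.1108, 0.1233]
tool_rot: [1.809, 1.567, 0.449]
force: [-0.4, 0.1, -0.5]
grip_width: 0.0293
```

Run:
```python
from h import *
look("w11");held("w11",(0,.03));moon("w11","half_moon",pose()[1][2]+.012,30)
go([.622,.21,.13],np.radians(7.5),"past tile")
```

```text
tcp [465.3 110.6 122.8] w 28.7 F [-0.3  0.3 -1.1] t 19.275
held n 6463 tool-frame mm: top -x [10.1 11.1 11.8] y [-13.1  -2.   12.8] z [-28.6  -3.2  28.7]
moon w11 res 1.0 origin [451.7 108. ] x dir deg 11.9 ext [35.8 64.8]
past tile shift [-0.0177  0.4352 -0.1616] turn [ 0.0126 -0.0001 -0.0003] mm [156.8  99.5   7.5]
```

View pics/w11.png

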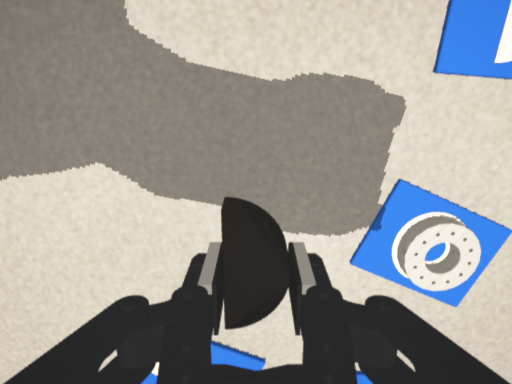

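The half-moon is held level with its straight edge flush to the left pad (222,262). I'll move to just beside its tile to measure.

Call:
servo_tool([
  {"x": -0.018,"y": 0.435,"z": -0.162,"wx": 0.0125,"wy": 0,"wz": 0},
  {"x": -0.018,"y": 0.435,"z": -0.162,"wx": 0.0125,"wy": 0,"wz": 0},
  {"x": -0.018,"y": 0.435,"z": -0.162,"wx": 0.0125,"wy": 0,"wz": 0},
  {"x": -0.018,"y": 0.435,"z": -0.162,"wx": 0.0125,"wy": 0,"wz": 0},
  {"x": -0.018,"y": 0.435,"z": -0.162,"wx": 0.0125,"wy": 0,"wz": 0},
  {"x": -0.018,"y": 0.435,"z": -0.162,"wx": 0.0125,"wy": 0,"wz": 0},
  {"x": -0.018,"y": 0.435,"z": -0.162,"wx": 0.0125,"wy": 0,"wz": 0},
])

```text
clock: 20.2
position: [0.6215, 0.2097, 0.1303]
tool_rot: [1.941, 1.569, 0.501]
force: [-0.7, -1.0, -1.0]
grip_width: 0.0289
```

Run:
```python
from h import *
look("w12");held("w12",(0,.03));sil("w12",[621,270])
h=moon("w12","half_moon",pose()[1][2]+.011,30)
o=moon("w12","half_moon",.006,32,True,[621,270])
a=o[2];c=o[:2]+15*np.array([np.cos(a),np.sin(a)]);print(c)
go([*(c/1e3),.0135],a%np.pi)
```

```text
tcp [621.6 209.9 130.4] w 29.0 F [ 1.2  0.8 -1.3] t 20.25
held n 6396 tool-frame mm: top -x [ 9.4 10.4 11.1] y [-13.3  -2.1  12.9] z [-28.3  -2.7  28.9]
tile rect [623.9 271.4] [109.2  82.3] 7.6 cen [624.  271.3] ell [624.  271.4] [ 95.4 129.9]
white rect [624.9 271.2] [31.5 63.9] 7.2 cen [622.6 271. ] ell [622.7 271. ] [33.3 68.2]
moon w12 res 1.02 origin [607.4 207.8] x dir deg 7.4 ext [33.2 65.4]
moon w12 res 0.21 origin [609.3 269.2] x dir deg 7.2 ext [35.8 63.7]
[624.15628809 271.04574399]
 shift [ 0.2923  0.0256 -0.1504] turn [ 0.0009 -0.0001 -0.0003] mm [   2.5   61.1 -116.8]
```

View pics/w12.png

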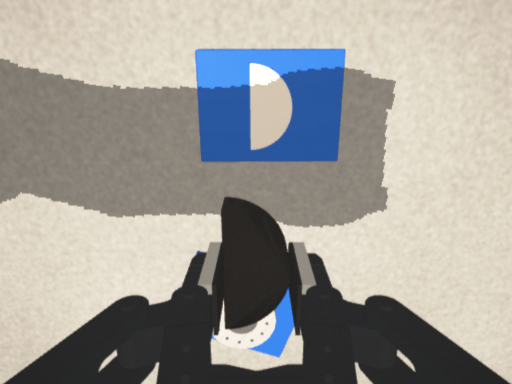

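The silhouette (268,107) fits cleanly: origin (609.3, 269.2), direction 7.2°. The held part's direction already matches at 7.4°. Placing it now.

Call:
servo_tool([
  {"x": 0.05,"y": 0.025,"z": -0.151,"wx": 0.0,"wy": 0,"wz": 0},
  {"x": 0.18,"y": 0.025,"z": -0.151,"wx": 0.0,"wy": 0,"wz": 0},
  {"x": 0.25,"y": 0.025,"z": -0.151,"wx": 0,"wy": 0,"wz": 0},
  {"x": 0.275,"y": 0.025,"z": -0.151,"wx": 0,"wy": 0,"wz": 0},
  {"x": 0.284,"y": 0.025,"z": -0.151,"wx": 0,"wy": 0,"wz": 0},
  {"x": 0.289,"y": 0.025,"z": -0.151,"wx": 0,"wy": 0,"wz": 0},
  {"x": 0.292,"y": 0.025,"z": -0.151,"wx": 0,"wy": 0,"wz": 0},
  {"x": 0.294,"y": 0.025,"z": -0.151,"wx": 0,"wy": 0,"wz": 0},
  {"x": 0.295,"y": 0.025,"z": -0.151,"wx": 0,"wy": 0,"wz": 0},
  {"x": 0.295,"y": 0.025,"z": -0.151,"wx": 0,"wy": 0,"wz": 0},
])

```text
clock: 21.55
position: [0.6242, 0.2714, 0.0135]
tool_rot: [1.989, 1.568, 0.549]
force: [-3.4, -2.3, 10.5]
grip_width: 0.0288
```

Call:
servo_tool([
  {"x": -0.001,"y": 0,"z": 0,"wx": 0,"wy": 0,"wz": 0},
  {"x": -0.001,"y": 0,"z": 0,"wx": 0,"wy": 0,"wz": 0},
  {"x": -0.001,"y": 0,"z": 0,"wx": 0,"wy": 0,"wz": 0},
  {"x": -0.001,"y": 0,"z": 0,"wx": 0,"wy": 0,"wz": 0},
  {"x": -0.03,"y": 0,"z": 0,"wx": 0,"wy": 0,"wz": 0},
  {"x": -0.15,"y": 0,"z": 0,"wx": 0,"wy": 0,"wz": 0},
  {"x": -0.27,"y": 0,"z": 0,"wx": 0,"wy": 0,"wz": 0},
  {"x": -0.27,"y": 0,"z": 0,"wx": 0,"wy": 0,"wz": 0},
  {"x": -0.27,"y": 0,"z": 0,"wx": 0,"wy": 0,"wz": 0},
], grip=0.3)

```text
clock: 22.68
position: [0.6238, 0.2713, 0.1218]
tool_rot: [2.062, 1.567, 0.623]
force: [-0.7, 0.7, -1.5]
grip_width: 0.0551
```

Run:
```python
from h import *
look("w13","half_moon",.024);sil("w13",[621,270]);moon("w13","half_moon",.024,30)
for j in(60,65):go([.637,-.277,.13],np.radians(j))
print(pose()[0]["qpos"].round(2))
```

```text
tcp [623.5 271.2 121.1] w 55.3 F [-0.3 -0.4 -0.5] t 22.725
half_moon 0.93 [256. 189.] rect [624.3 271.1] [30.  63.6] 6.5 ell [622.6 271.1] [31.3 67.8]
tile rect [623.9 271.7] [109.1  83.1] 7.5 cen [624.  271.7] ell [623.9 271.9] [ 95.7 130.1]
white rect [627.8 242.6] [491.8 322.1] 7.6 cen [647.9 262. ] ell [627.6 256.6] [308.  501.8]
moon w13 res 0.67 origin [610.1 269.7] x dir deg 6.6 ext [33.6 63.8]
 shift [-0.0248 -0.1457  1.3628] turn [-0.1458 -0.     -0.0003] mm [  13.6 -548.1    9.4]
 shift [-0.0248 -0.1457  1.3628] turn [-0.1597  0.     -0.0003] mm [  13.6 -548.1    9.4]
[-0.7   0.76  0.33  1.55 -0.29  0.89 -0.14]
```

View pics/w13.png

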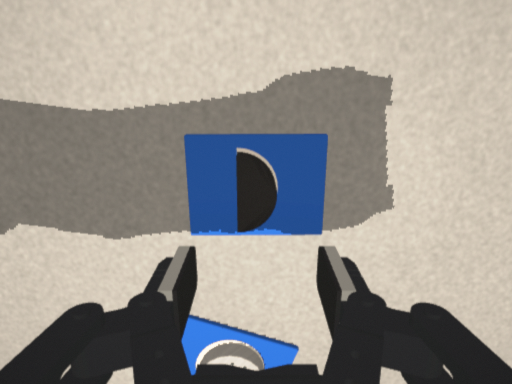

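The half-moon (256,190) sits inside its silhouette, about 1 mm and under 1° off. On to the spark plug.

Call:
servo_tool([
  {"x": -0.025,"y": -0.073,"z": 0.68,"wx": 0,"wy": 0,"wz": 0},
  {"x": -0.025,"y": -0.073,"z": 0.68,"wx": 0,"wy": 0,"wz": 0},
  {"x": -0.025,"y": -0.073,"z": 0.68,"wx": 0,"wy": 0,"wz": 0},
  {"x": -0.025,"y": -0.073,"z": 0.68,"wx": 0,"wy": 0,"wz": 0},
  {"x": -0.025,"y": -0.073,"z": 0.68,"wx": 0,"wy": 0,"wz": 0},
  {"x": -0.025,"y": -0.073,"z": 0.68,"wx": 0,"wy": 0,"wz": 0},
  {"x": -0.025,"y": -0.073,"z": 0.68,"wx": 0,"wy": 0,"wz": 0},
])

```text
clock: 23.7
position: [0.6299, -0.0014, 0.1298]
tool_rot: [2.678, 1.569, 1.239]
force: [0.6, 0.1, -0.0]
grip_width: 0.0556
```

Run:
```python
from h import *
go([.637,-.277,.13],np.radians(60))
```

```text
shift [-0.0015 -0.0732  0.6853] turn [-1.456e-01 -1.000e-04 -2.000e-04] mm [ 7.100e+00 -2.756e+02  2.000e-01]
```

Call:
servo_tool([
  {"x": -0.001,"y": -0.073,"z": 0.685,"wx": -0.146,"wy": 0,"wz": 0},
  {"x": -0.001,"y": -0.073,"z": 0.685,"wx": -0.146,"wy": 0,"wz": 0},
  {"x": -0.001,"y": -0.073,"z": 0.685,"wx": -0.146,"wy": 0,"wz": 0},
  {"x": -0.001,"y": -0.073,"z": 0.685,"wx": -0.146,"wy": 0,"wz": 0},
  {"x": -0.001,"y": -0.073,"z": 0.685,"wx": -0.146,"wy": 0,"wz": 0},
  {"x": -0.001,"y": -0.073,"z": 0.685,"wx": -0.146,"wy": 0,"wz": 0},
  {"x": -0.001,"y": -0.073,"z": 0.685,"wx": -0.146,"wy": 0,"wz": 0},
  {"x": -0.001,"y": -0.073,"z": 0.685,"wx": -0.146,"wy": 0,"wz": 0},
])

```text
clock: 24.7
position: [0.6376, -0.2748, 0.1297]
tool_rot: [1.903, 1.569, 1.383]
force: [-0.2, -0.3, 0.9]
grip_width: 0.0555
```

Run:
```python
from h import *
look("w14","spark_plug",.0105)
m=bot.trace("wrist","spark_plug")[0]["mask"]
vv,uu=np.nonzero(m);P=plane("wrist",np.c_[uu,vv],.0105)[:,:2]*1e3
mu=P.mean(0);w,V=np.linalg.eigh(np.cov((P-mu).T));a=V[:,1]*np.sign(V[0,1]);t=(P-mu)@a;n=(P-mu)@V[:,0]
print("dir",np.degrees(np.arctan2(a[1],a[0])),"mid",mu+a*(t.min()+t.max())/2,"len",np.ptp(t))
for k in np.arange(np.floor(t.min()),t.max(),6):
    s=(t>=k)&(t<k+6);print(round(k+3-(t.min()+t.max())/2,1),"width",round(np.ptp(n[s]),1),"mid",round((n[s].max()+n[s].min())/2,1))
```

```text
tcp [ 637.6 -275.2  129.8] w 55.5 F [ 0.6 -0.6  0.3] t 24.75
spark_plug 0.86 [254. 183.] rect [ 643.4 -282.4] [25.8 93.2] 60.8 ell [ 640.  -280.3] [22.5 87.4]
dir -33.79877613762019 mid [ 643.15856323 -283.574288  ] len 93.75566321556951
-44.6 width 14.8 mid -0.0
-38.6 width 15.6 mid 0.1
-32.6 width 14.4 mid -0.2
-26.6 width 16.6 mid 0.4
-20.6 width 20.8 mid 0.4
-14.6 width 24.2 mid -0.0
-8.6 width 25.2 mid 0.8
-2.6 width 25.5 mid -0.3
3.4 width 25.3 mid -0.5
9.4 width 18.1 mid 0.4
15.4 width 12.7 mid 0.2
21.4 width 12.5 mid -0.0
27.4 width 12.1 mid -0.1
33.4 width 11.9 mid -0.4
39.4 width 7.7 mid -0.3
45.4 width 6.9 mid -0.3
```

View pics/w14.png

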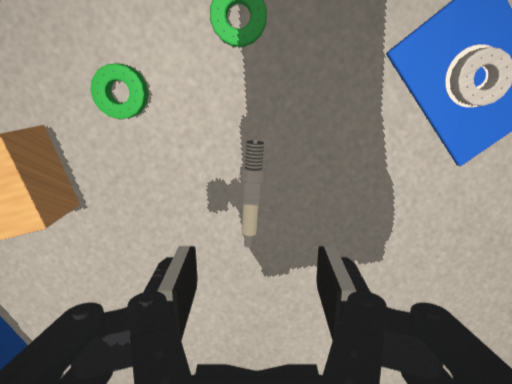

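The plug runs from the thread (254,142) down to the terminal (249,237) at -33.8°, centre (643.2, -283.6), length 93 mm. The grip point is (636.5, -279.1).

Run:
```python
from h import *
go([.6367,-.2792,.005],np.radians(56.3))
```

```text
shift [ 0.3122 -0.0087  0.0028] turn [ 0.0108 -0.0001 -0.0002] mm [  -0.7   -3.4 -124.9]
```

Call:
servo_tool([
  {"x": 0.14,"y": -0.0085,"z": 0.003,"wx": 0.011,"wy": 0,"wz": 0},
  {"x": 0.26,"y": -0.0085,"z": 0.003,"wx": 0.011,"wy": 0,"wz": 0},
  {"x": 0.295,"y": -0.0085,"z": 0.003,"wx": 0.011,"wy": 0,"wz": 0},
  {"x": 0.313,"y": -0.0085,"z": 0.003,"wx": 0.011,"wy": 0,"wz": 0},
  {"x": 0.313,"y": -0.0085,"z": 0.003,"wx": 0.011,"wy": 0,"wz": 0},
  {"x": 0.313,"y": -0.0085,"z": 0.003,"wx": 0.011,"wy": 0,"wz": 0},
])

```text
clock: 25.6
position: [0.6376, -0.2796, 0.0063]
tool_rot: [0.863, 1.568, 0.274]
force: [0.3, 0.5, -0.5]
grip_width: 0.0557
```

Call:
servo_tool([
  {"x": 0,"y": 0,"z": 0,"wx": 0,"wy": 0,"wz": 0},
  {"x": 0,"y": 0,"z": 0,"wx": 0,"wy": 0,"wz": 0},
  {"x": 0,"y": 0,"z": 0,"wx": 0,"wy": 0,"wz": 0},
  {"x": 0,"y": 0,"z": 0,"wx": 0,"wy": 0,"wz": 0},
  {"x": 0,"y": 0,"z": 0,"wx": 0,"wy": 0,"wz": 0},
  {"x": 0,"y": 0,"z": 0,"wx": 0,"wy": 0,"wz": 0},
  {"x": 0,"y": 0,"z": 0,"wx": 0,"wy": 0,"wz": 0},
], grip=-1, squeeze=30)

```text
clock: 26.48
position: [0.6381, -0.2797, 0.0072]
tool_rot: [0.673, 1.567, 0.083]
force: [-2.3, 0.7, 8.3]
grip_width: 0.0226
```

Call:
servo_tool([
  {"x": -0.05,"y": 0,"z": 0,"wx": 0,"wy": 0,"wz": 0},
  {"x": -0.15,"y": 0,"z": 0,"wx": 0,"wy": 0,"wz": 0},
  {"x": -0.3,"y": 0,"z": 0,"wx": 0,"wy": 0,"wz": 0},
  {"x": -0.3,"y": 0,"z": 0,"wx": 0,"wy": 0,"wz": 0},
  {"x": -0.3,"y": 0,"z": 0,"wx": 0,"wy": 0,"wz": 0},
])

```text
clock: 27.1
position: [0.6377, -0.2798, 0.1281]
tool_rot: [0.612, 1.566, 0.022]
force: [-0.6, -0.2, -1.1]
grip_width: 0.0224
```

Run:
```python
from h import *
look("w15","spark_plug",pose()[1][2]+.005)
f=np.load("w15.npz");C={k:f[k] for k in("intrinsics","R","t")};d=f["d"]
s,p,R=pose();m=bot.trace("wrist","spark_plug")[0]["mask"];vv,uu=np.nonzero(m&(d>0));L=R.inv().apply(world("w",uu,vv,d[vv,uu],C)-p)*1e3
L=L[(L[:,0]<5)&(L[:,0]>-40)&(abs(L[:,1])<16)]
for z in range(-60,60,8):
    q=L[(L[:,2]>=z)&(L[:,2]<z+8)]
    if len(q)>10:print(z+4,"top",np.round(np.percentile(-q[:,0],97),1),"y",np.round(np.percentile(q[:,1],[3,97]),1),len(q))
print(s["qpos"].round(2))
# long tile
im=np.load("top_i.npy")
for j in(78,80): go([.449,-.09,.13],np.radians(j))
```

```text
tcp [ 637.3 -279.6  127.1] w 22.0 F [-0.4 -0.  -1.4] t 27.15
spark_plug 0.87 [256. 253.] rect [ 642.3 -282.2] [22.6 94. ] 57.5 ell [ 638.2 -279.5] [20.7 90.9]
-40 top 12.5 y [-5.5  6.9] 383
-32 top 12.4 y [-6.   7.3] 596
-24 top 12.7 y [-6.1  7.4] 575
-16 top 15.6 y [-8.6 10. ] 951
-8 top 16.1 y [-9.3 10.8] 834
0 top 16.0 y [-10.   10.9] 783
8 top 16.1 y [-9.5 11.1] 606
16 top 11.4 y [-4.7  6.1] 250
24 top 11.5 y [-5.2  6.7] 365
32 top 11.5 y [-5.3  6.4] 363
40 top 11.3 y [-4.9  6.4] 175
48 top 8.9 y [-2.5  4. ] 166
[ 0.28  0.75  0.08  1.48 -0.07  0.91  1.36]
 shift [-0.0097  0.1323 -0.6544] turn [-0.0605  0.0002 -0.0003] mm [-188.1  189.6    3.7]
 shift [-0.0097  0.1323 -0.6544] turn [-0.0661  0.0002 -0.0002] mm [-188.1  189.6    3.7]
```

View pics/w15.png

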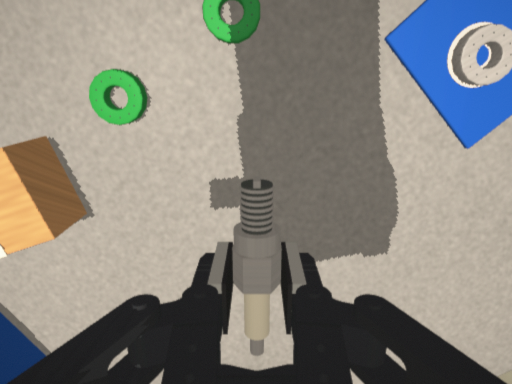

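The plug is held level, its axis about 5.4 mm above the TCP. I'll go high over the long tile so that the tile and the plug are both in view.

Run:
```python
from h import *
go([.50,-.10,.22],np.radians(80))
```

```text
shift [-0.2345  0.1828 -0.5343] turn [-0.0661  0.0002 -0.0002] mm [-137.1  179.6   93.7]
```

Call:
servo_tool([
  {"x": -0.235,"y": 0.183,"z": -0.534,"wx": -0.066,"wy": 0,"wz": 0},
  {"x": -0.235,"y": 0.183,"z": -0.534,"wx": -0.066,"wy": 0,"wz": 0},
  {"x": -0.235,"y": 0.183,"z": -0.534,"wx": -0.066,"wy": 0,"wz": 0},
  {"x": -0.235,"y": 0.183,"z": -0.534,"wx": -0.066,"wy": 0,"wz": 0},
  {"x": -0.235,"y": 0.183,"z": -0.534,"wx": -0.066,"wy": 0,"wz": 0},
  {"x": -0.235,"y": 0.183,"z": -0.534,"wx": -0.066,"wy": 0,"wz": 0},
  {"x": -0.235,"y": 0.183,"z": -0.534,"wx": -0.066,"wy": 0,"wz": 0},
  {"x": -0.235,"y": 0.183,"z": -0.534,"wx": -0.066,"wy": 0,"wz": 0},
])

```text
clock: 28.25
position: [0.5002, -0.1006, 0.2195]
tool_rot: [0.987, 1.57, 0.811]
force: [-0.7, -0.4, -0.7]
grip_width: 0.022
```

```bash
cat >> h.py <<'E'
def plug(tag):
    f=np.load(tag+".npz");C={k:f[k] for k in("intrinsics","R","t")};s,p,R=pose()
    m=bot.trace("wrist","spark_plug")[0]["mask"];vv,uu=np.nonzero(m)
    P=R.inv().apply(plane("w",np.c_[uu,vv],p[2]+.0054,C)-p)*1e3
    P=P[abs(P[:,1])<15];z=P[:,2]
    lo,hi=P[z<-25],P[z>22];print("plug tool frame z",np.round([z.min(),z.max()],1),"mid",round((z.min()+z.max())/2,1),"y thread",round(np.median(lo[:,1]),1),"ins",round(np.median(hi[:,1]),1))
    return R
E
python3 - <<'E'
from h import *
look("w16");R=plug("w16");sil("w16",[449,-90])
print("tool z dir deg",np.degrees(np.arctan2(*R.as_matrix()[[1,0],2])))
E
```

```text
tcp [ 500.2 -100.5  219.6] w 22.6 F [-0.4 -0.5 -1.2] t 28.3
plug tool frame z [-41.2  51.7] mid 5.2 y thread 0.1 ins 0.1
tile rect [449.6 -91.4] [ 83.2 108.7] 78.5 cen [449.5 -91.4] ell [449.3 -91.4] [ 95.5 129.6]
white rect [450.  -91.3] [25.3 95.5] 79.3 cen [449.6 -91.5] ell [449.3 -91.4] [ 26.9 112.8]
tool z dir deg -10.07665122610975
```

View pics/w16.png

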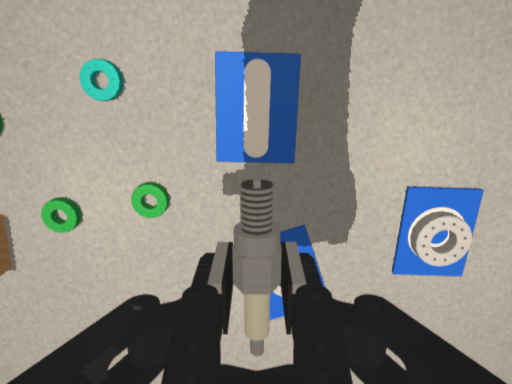

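The long tile is at (257,107): centre (449.6, -91.4), long axis about -11°. Moving over it.

Run:
```python
from h import *
go([.4435,-.0902,.05],np.radians(78.8));go([.4435,-.0902,.0125],np.radians(78.8))
```

```text
shift [ 4.242e-01 -3.000e-04 -1.444e-01] turn [ 0.0031  0.0002 -0.0002] mm [ -56.7   10.2 -169.7]
 shift [ 5.179e-01 -4.000e-04 -1.445e-01] turn [ 0.0031  0.0002 -0.0002] mm [ -56.7   10.2 -207.2]
```

Call:
servo_tool([
  {"x": 0.1,"y": 0,"z": -0.1445,"wx": 0.003,"wy": 0,"wz": 0},
  {"x": 0.25,"y": 0,"z": -0.1445,"wx": 0.003,"wy": 0,"wz": 0},
  {"x": 0.4,"y": 0,"z": -0.1445,"wx": 0.003,"wy": 0,"wz": 0},
  {"x": 0.47,"y": 0,"z": -0.1445,"wx": 0.003,"wy": 0,"wz": 0},
  {"x": 0.497,"y": 0,"z": -0.1445,"wx": 0.003,"wy": 0,"wz": 0},
  {"x": 0.508,"y": 0,"z": -0.1445,"wx": 0.003,"wy": 0,"wz": 0},
  {"x": 0.514,"y": 0,"z": -0.1445,"wx": 0.003,"wy": 0,"wz": 0},
  {"x": 0.518,"y": 0,"z": -0.1445,"wx": 0.003,"wy": 0,"wz": 0},
  {"x": 0.521,"y": 0,"z": -0.1445,"wx": 0.003,"wy": 0,"wz": 0},
  {"x": 0.521,"y": 0,"z": -0.1445,"wx": 0.003,"wy": 0,"wz": 0},
])

```text
clock: 29.6
position: [0.4442, -0.0902, 0.0129]
tool_rot: [0.375, 1.567, 0.18]
force: [-5.9, 2.0, 35.1]
grip_width: 0.0222
```

Contact came earlier than expected at 35 N. I'll ease up before releasing.

Call:
servo_tool([
  {"x": -0.003,"y": 0,"z": 0,"wx": 0,"wy": 0,"wz": 0},
  {"x": -0.003,"y": 0,"z": 0,"wx": 0,"wy": 0,"wz": 0},
  {"x": -0.003,"y": 0,"z": 0,"wx": 0,"wy": 0,"wz": 0},
])

```text
clock: 29.98
position: [0.4443, -0.0902, 0.0142]
tool_rot: [0.358, 1.567, 0.163]
force: [-1.2, -0.7, -0.6]
grip_width: 0.0223
```

Call:
servo_tool([
  {"x": 0.0,"y": 0,"z": -0.002,"wx": 0,"wy": 0,"wz": 0},
  {"x": 0.001,"y": 0,"z": -0.002,"wx": 0,"wy": 0,"wz": 0},
  {"x": 0.002,"y": 0,"z": -0.002,"wx": 0,"wy": 0,"wz": 0},
  {"x": 0.002,"y": 0,"z": -0.002,"wx": 0,"wy": 0,"wz": 0},
])

```text
clock: 30.48
position: [0.4435, -0.09, 0.0133]
tool_rot: [0.371, 1.567, 0.176]
force: [-0.2, 0.4, -0.7]
grip_width: 0.0222
```

Call:
servo_tool([
  {"x": 0.001,"y": 0,"z": 0,"wx": 0,"wy": 0,"wz": 0},
  {"x": 0.002,"y": 0,"z": 0,"wx": 0,"wy": 0,"wz": 0},
  {"x": 0.002,"y": 0,"z": 0,"wx": 0,"wy": 0,"wz": 0},
])

```text
clock: 30.85
position: [0.4436, -0.0901, 0.013]
tool_rot: [0.325, 1.567, 0.13]
force: [-3.4, 0.6, 19.6]
grip_width: 0.0224
```

In contact now. Releasing.

Call:
servo_tool([
  {"x": -0.001,"y": 0,"z": 0,"wx": 0,"wy": 0,"wz": 0},
  {"x": -0.001,"y": 0,"z": 0,"wx": 0,"wy": 0,"wz": 0},
  {"x": -0.001,"y": 0,"z": 0,"wx": 0,"wy": 0,"wz": 0},
  {"x": -0.001,"y": 0,"z": 0,"wx": 0,"wy": 0,"wz": 0},
  {"x": -0.03,"y": 0,"z": 0,"wx": 0,"wy": 0,"wz": 0},
  {"x": -0.15,"y": 0,"z": 0,"wx": 0,"wy": 0,"wz": 0},
  {"x": -0.3,"y": 0,"z": 0,"wx": 0,"wy": 0,"wz": 0},
  {"x": -0.3,"y": 0,"z": 0,"wx": 0,"wy": 0,"wz": 0},
  {"x": -0.3,"y": 0,"z": 0,"wx": 0,"wy": 0,"wz": 0},
], grip=0.0)

```text
clock: 31.98
position: [0.4431, -0.0902, 0.1335]
tool_rot: [0.279, 1.566, 0.084]
force: [-0.6, 0.1, -1.1]
grip_width: 0.0427
```

Run:
```python
from h import *
look("w17","spark_plug",.0165);sil("w17",[449,-90])
m=bot.trace("wrist","spark_plug")[0]["mask"]
vv,uu=np.nonzero(m);P=plane("wrist",np.c_[uu,vv],.0165)[:,:2]*1e3
mu=P.mean(0);w,V=np.linalg.eigh(np.cov((P-mu).T));a=V[:,1]*np.sign(V[0,1]);t=(P-mu)@a
print("dir",np.degrees(np.arctan2(a[1],a[0])),"mid",mu+a*(t.min()+t.max())/2,"len",np.ptp(t))
im,d=bot.grab_frame("top");save("top2",cv2.resize(im[120:270,90:420],(792,360),interpolation=cv2.INTER_CUBIC))
a=cv2.cvtColor(cv2.imread("pics/w17.png"),cv2.COLOR_BGR2RGB);b=cv2.imread("pics/top2.png")[...,::-1]
save("final",np.vstack([cv2.resize(b,(512,233)),a[:350]]))
```

```text
tcp [442.7 -90.1 132.8] w 42.7 F [ 0.1  0.2 -0.7] t 32.025
spark_plug 0.71 [258. 184.] rect [450.5 -90.7] [22.5 89.8] 78.2 ell [445.5 -89.9] [20.3 86.8]
spark_plug 0.6 [276. 346.] rect [ 607.4 -100.1] [54.6 73.4] 7.7 ell [603.  -99.6] [52.7 84.9]
tile rect [449.2 -91.2] [ 83.2 109. ] 78.6 cen [449.2 -91.2] ell [449.  -91.1] [ 95.9 129.6]
white rect [472.9 -96.1] [25.4 46.9] 78.1 cen [476.1 -96.6] ell [472.9 -96.7] [27.6 47.5]
white rect [420.8 -85.2] [25.1 37.1] 78.1 cen [416.6 -85.1] ell [425.4 -86.4] [24.8 46.9]
dir -11.273820522691276 mid [449.15984141 -90.72694394] len 89.29868535633355
```

View pics/final.png

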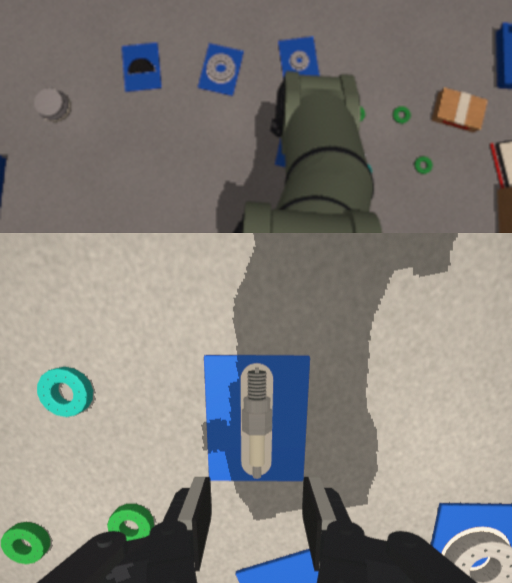

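The plug lies in its bar at (257,421): centre within about 1 mm and direction -11.3° against -11.4°. The other parts, look-alikes, carton and jar show undisturbed where visible. Handing in.

Run:
```python
from h import *
print(bot.job_done(),bot.observe()["clock"])
```

```text
the job is handed in; nothing more can be done
the job is handed in; nothing more can be done
```

All four parts are on their tiles, lying flat, placed in the order you listed. I handed the job in at about 32 s of the 104 s allowed, with the gripper clear of everything.

After each release I measured the part against its tile with the wrist camera:

| Part | Offset from centre | Turn error |
|---|---|---|
| Larger bearing | about 1 mm | does not matter |
| Smaller bearing | under 0.5 mm | does not matter |
| Half-moon plug | about 1 mm | under 1° |
| Spark plug | about 0.5 mm | about 0.1° |

- **Look-alikes and bystanders:** I took only the grey small ring and did not go near the green and turquoise ones, the carton or the jar. The last top view shows the carton and jar unmoved, but the arm hid some of the rings in it.
- **Contact force:** The spark plug touched down sooner than I expected and the contact force reached about 35 N. I eased off, lowered it again and let go with about 20 N on it.
- **Camera disagreement:** The wrist and top cameras differed by 1 to 2 mm on three of the tiles. The placings rely on the wrist camera, which saw part and tile together. I had no top-camera reading of the spark plug's tile.
- **Spark plug length:** It read 89 mm in the last picture instead of 92, so its offset along its length is good to about 1.5 mm.
- **Picture budget:** I viewed 15 pictures, one over the budget of 14.

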